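# Hang the homogeniser on the balancer arm

### The job

Take the cordless homogeniser out of its charging dock and hang it by its two side pins in the V-notches of the spring-balanced arm's fork, so that its shaft hangs down in the beaker below. Ease it down slowly with the arm as the arm sinks (no more than 2 cm a second), and let go only when the arm carries the whole weight and has settled, so that the arm neither drops nor springs up; leave the beaker, the vials and the timer where they stand.

Things in the scene. Friction and masses are not known exactly. Their poses are not given: they have to be found in the camera images.
- homogeniser: cordless hand homogeniser, upright in the dock, 0.32 to 0.54 kg by battery fitted. Origin at the lower tip of its shaft, z up along its axis, y along its two side pins. Shaft 16 mm thick to z = 20 mm, 11 mm to z = 80; white body 34 mm thick, z = 80 to 152 mm; blue flat-sided head from z = 152 to 194 mm. Centre of mass about 50 mm below the pins
- grip_head (a point): centre of the homogeniser's blue head, 173 mm above its tip, axes as the homogeniser's; head 36 mm wide along y, 40 mm along x, 42 mm high. Grip it here across its flats, fingertips at least 16 mm above the pins (not below 156 mm above the tip) so they stay clear of the fork
- pin_centre (a point): point on the homogeniser's axis level with its side pins, 140 mm above its tip, same axes. A steel pin, 8 mm in diameter, stands out each side along y and ends in a disc 14 mm in diameter, 3 mm thick, with its inner face 29 mm from the axis
- dock: fixed black charging dock, base 105 x 90 mm, with an upright well 118 mm high, 49 mm across. The homogeniser stands in it, tip 24 mm above the bench, shoulder in a cup 14 mm deep; lift it straight up 100 mm or more to clear it. Origin on the bench under the well's axis, z up
- stand: fixed grey stand carrying the balanced arm. Origin on the bench right under the seat of the empty fork; z up; +x runs back along the arm. Its steel rod, 254 mm high, stands at x = 268 mm on a base plate from x = 148 to 318 mm; the arm's hinge line runs along y at x = 234 mm, 195 mm above the bench
- fork_seat (a point): point midway between the two V-notches at the arm's end, 247 mm above the bench when empty; pin_centre belongs here. Axes: y across the fork, -x along the arm to the fork's open end, z square to the arm. Notch flanks 45 degrees; front edge 1 to 2 mm below this point, rear horn 8 mm above it. Slide in from the open end with pin_centre about 13 mm above it, then lower
- fork_tip (a point): point midway between the prong tips, 18 mm in front of the seat along the arm. Prongs 6 mm thick, inner faces 20 mm and outer faces 26 mm from the middle, gap open in front and above; closed bridge 59 mm behind the seat. The homogeniser's body goes between the prongs, its pins across them, its end discs outside them (3 mm play each way)
- balance_arm (a joint): angle of the sprung, damped arm (rad): 0 at rest on its upper stop, sloping 0.22 rad up to the fork; grows as the fork sinks on its arc, 240 mm about the hinge; lower stop 0.5. Yields from about 1.6 N on the fork, then sinks about 23 mm per newton (2.4 N m/rad); the hung homogeniser settles it between 0.14 and 0.38, by its weight
- beaker: loose empty grey plastic beaker, 69 mm wide at the rim, 83 mm high, wall 3 mm, inner floor 4 mm up, under the fork. Origin at the centre of its underside, z up
- vial_1: loose white-capped vial, 25 mm in diameter, 56 mm high, not to be disturbed; origin at the centre of its underside
- vial_2: loose white-capped vial like the other, not to be disturbed; origin at the centre of its underside
- bench_timer: loose white bench timer with three buttons, 72 x 66 x 21 mm, not to be disturbed; origin at the centre of its underside
Not all that is in view belongs to the job. What is shaped like the dock but green is not meant.

How it is judged (in metres and radians):
On the way, in this order (a step that is already met when the one before it is completed fails the run):
1. the homogeniser is lifted clear of its dock (z of homogeniser in the frame of dock above 0.115 m), for 0.1 s.
2. the pins lie in the notches and the arm, sunk under the load, stands still while the fingers still hold the homogeniser (distance between pin_centre and fork_seat below 0.006 m and value of joint balance_arm above 0.11 rad and velocity of joint balance_arm between -0.06 and 0.06 rad/s and contact force between the fingers and homogeniser above 0.3 N), for 0.2 s.
At the end, for the whole second after the job is handed in: The homogeniser hangs free and at rest on the arm: pin centre within 5 mm of the fork seat, pins within 0.12 rad of the stand's y axis, upright within 0.14 rad, arm sunk to between 0.11 and 0.42 rad, shaft tip inside the upright beaker (within 24 mm of its axis, below its rim and off its floor) (distance between pin_centre and fork_seat below 0.005 m and angle between the y axis of homogeniser and the y axis of stand, either way round below 0.12 rad and angle between homogeniser's own z axis and vertical below 0.14 rad and value of joint balance_arm between 0.11 and 0.42 rad and linear speed of homogeniser below 0.03 m/s and horizontal distance between homogeniser and beaker below 0.024 m and z of homogeniser in the frame of beaker between 0.006 and 0.078 m and angle between beaker's own z axis and vertical below 0.1 rad); the robot touches nothing.
It fails at once if the arm drops or springs up: its angle changes faster than 0.2 rad/s (fork at 48 mm/s) (velocity of joint balance_arm above 0.2 rad/s or velocity of joint balance_arm below -0.2 rad/s).
It fails at once if the homogeniser is forced against the arm or stand with more than 15 N (contact force between homogeniser and stand above 15 N).
It fails at once if the beaker is shifted by more than 12 mm (distance of beaker from where it was at the start of the episode above 0.012 m).
It fails at once if a vial or the timer is moved by more than 12 mm (distance of any of vial_1, vial_2, bench_timer from where it was at the start of the episode above 0.012 m).
It also fails if it takes over 72 s, if anything falls off the work surface, if the arm or the gripper's body presses on something with over 40 N, if the wrist force passes 120 N, or if a joint passes its speed limit or range.

### The arm

A 6-joint arm with a two-finger parallel gripper is mounted at the origin on a cart in front of the work surface, level with it; the furniture and walls round the work are solid. World frame = base frame: x ahead of the robot, y to its left, z up, the work surface at z = 0. Lengths are in m, angles in degrees, forces in N, time in s.
With the tool pointing down it reaches from about 0.4 to 0.825 m from the base axis. Payload 7 kg.
Tool frame: the origin (TCP) lies at the centre of the arm's flange, where the gripper is bolted on; the fingertips stand 178 mm ahead of it and the grasp point (between the pads) lies 159 mm ahead of it (tip_reach is the distance from the TCP to the fingertips, in m); z points along the fingers, y is the line along which they close (so a half turn about z gives the same grasp; the last joint's range is limited). The gripper opens to 88 mm and grips with 3 to 60 N. Pads are 19 mm wide; open, the fingers measure 130 mm over their backs; the gripper's body (78 mm by 193 mm) begins 47 mm behind the grasp point.
Start: joints at [93.283, 20.546, 0.682, 0, -70.136, -16.507], TCP at [0.154, 0.657, 0.405] pointing down, gripper open.
Joint ranges: [-176.03, 176.03], [-82.01, 121.73], [-58.28, 71.71], [-173.87, 95.51], [-174.79, -0.11], [-173.66, 173.66]. Speed limits (degrees/s): [136.94, 136.94, 172.46, 180, 180, 180].

### API

Orientations are given as [roll, pitch, yaw] about the fixed x, y, z axes, in that order (R = Rz(yaw) Ry(pitch) Rx(roll)).
In Python, from plant import * gives the robot as it stands.
- The arm moves only by the shell command python3 -m handwheel 'ROWS'. ROWS is JSON, a list of rows, each a list of 7 numbers: the opening, from -1 (shut) to 1 (fully open), then the shift along the tool's x, y, z as a fraction of full scale, then the turn, a rotation vector about the tool's x, y, z as a fraction of full scale. A call has 1 to 5 rows; each row shifts and turns the commanded pose from where the row before left it, along the tool's axes as they then stand; what a row does not reach is not made up. Full scale, the value 1, is 0.025 m for a shift and 6 degrees for a turn. A row lasts 1/8 s, in which the tool goes at most 62.5 mm and 10.7 degrees, less where a joint would pass 70% of its speed; a pose out of reach is approached as far as the arm can. A call with a number of a shift or a turn outside -1 to 1 is refused whole. A call with a gripper value outside its range is refused whole. The fingers move at their own pace and stop on an object; the grip force is fixed at half the most. Time passes only in rows, so rows that do not move let the fingers close. It gives the time, the measured TCP pose, the force, the opening and the grip force at its end, in the units of the state.
- get_obs(): the state, without advancing time (a new reading comes with each control period).
- snapshot(name): name is "scene" or "top" or "wrist"; returns a dict with "color" (384x512x3 uint8, red, green, blue), "fx", "fy", "cx", "cy" (pixels), "k1" (the pictures are not rectified: a ray, as slopes to the right and down, at radius r is drawn at 1 + k1 r^2 times it, then the intrinsics apply), "R" (3x3) and "t" (3): a world point X has camera coordinates R X + t; the wrist camera has in their place "tool_from_camera" (4x4, takes a point from camera to tool coordinates, whose origin is the TCP and whose axes are the flange's). Camera axes: x right, y down, z forward; pixel columns grow to the right and rows downward; lengths in m; the calibration is good to about 2 mm. A picture is of the moment at which its call begins: read the wrist's pose just before it. There is no depth.
- close_job(): hands the job in; it is judged then, once.
The state is a dict: "clock": time; "joint_pos": joint angles; "qvel": joint speeds; "tau": joint torques, N m; "tool_pos": TCP position; "orientation": TCP orientation; "force": force on the tool from outside, world axes, zero at the start; "moment": the same for the moment, N m; "opening": finger opening in m; "gripper_force": force on a finger pad.
Only numpy, scipy, OpenCV 4.12 (cv2) and the standard library are available. Lean on these libraries where they do the work, as an engineer would, in place of code of your own. Each camera call takes 0.05 s, during which the arm holds its last target. There are 200 camera calls.

## Working session

There is one attempt and no reset: what is moved stays moved. The work goes in short steps, Python scripts to look and compute and a shell command to move; the robot and the scene stay as the last step left them, time stands still between calls to the robot, and variables do not carry over. Pictures are saved under pics/ and viewed, at most 10 in all, crops included, and the job is handed in when it is done.

```bash
ls; mkdir -p pics; python3 - <<'E'
from plant import *
import cv2
for n in("scene","top"):
    s=snapshot(n); cv2.imwrite(f"pics/{n}0.png",cv2.resize(s["color"][:,:,::-1],(800,600),interpolation=cv2.INTER_CUBIC))
    print(n,{k:(v.tolist() if hasattr(v,'tolist') else v) for k,v in s.items() if k!="color"})
print(get_obs())
E
```

```text
pics
scene {'fx': 373.1519406336953, 'fy': 373.1519406336953, 'cx': 260.29711451039276, 'cy': 192.92106130571293, 'k1': -0.04241355905194432, 'R': [[0.6360205132859642, -0.7714241281291365, 0.019563261989250288], [-0.3576540740541785, -0.31715200990940057, -0.8783496831688822], [0.6837846663913335, 0.5516515359813918, -0.4776181663813304]], 't': [-0.4637500306265572, 0.33246338029264544, 0.7380331888836758]}
top {'fx': 458.6504535550613, 'fy': 458.6504535550613, 'cx': 253.19687931391772, 'cy': 189.38609490343165, 'k1': -0.12135616409364389, 'R': [[0.027439110589085637, -0.9996228556257004, -0.0011143252667054175], [-0.9793349338270785, -0.026658733345415395, -0.20048042129427474], [0.20037510473108122, 0.006592302112170874, -0.9796970750986604]], 't': [-0.14657014501675988, 0.6034419849103004, 1.2747805097384393]}
{'clock': 0.1, 'joint_pos': array([ 9.32820380e+01,  2.05860844e+01,  6.38712351e-01, -1.69053397e-02,
       -7.01345860e+01, -1.65088403e+01]), 'qvel': array([-0.03873307, -0.09525659,  0.06707602,  0.05691368, -0.01543434,
       -0.04829599]), 'tau': array([-9.85500301e-04, -5.84164739e+01,  2.93755335e+01,  7.01549470e+00,
        1.01905144e-02, -5.37869209e-05]), 'tool_pos': array([0.15438785, 0.65692916, 0.4038305 ]), 'orientation': array([ 1.79916904e+02, -8.05367215e-03, -1.32325525e+01]), 'force': array([-0.43230481,  0.10618124,  0.47200758]), 'moment': array([-0.03504015,  0.03736491, -0.00023133]), 'gripper_force': 0.0, 'opening': 0.08745535349986318}
```

View pics/scene0.png

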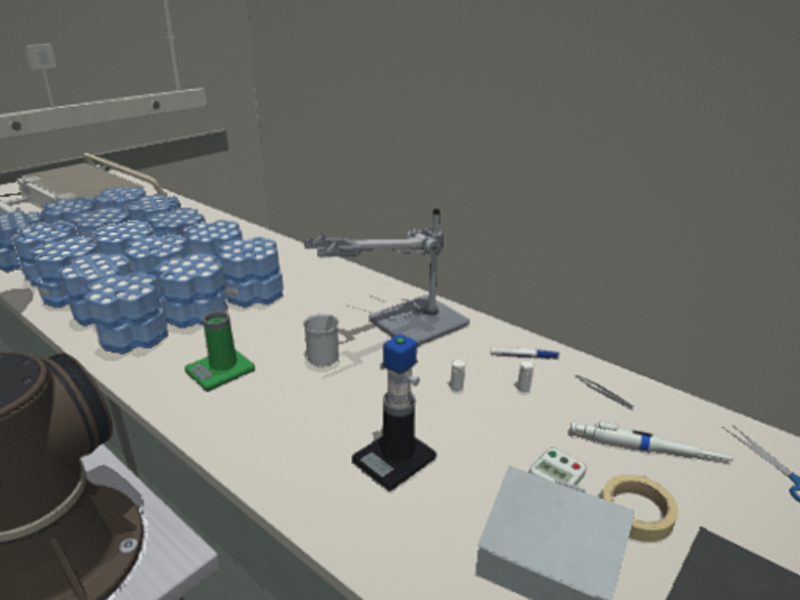

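View pics/top0.png

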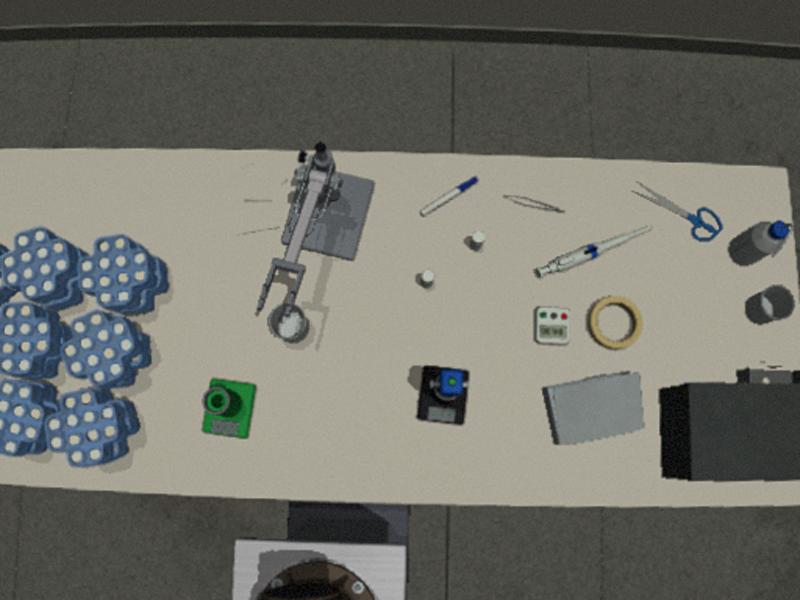

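Candidates for the dock: the black one at top (443,395) / scene (395,440), holding the blue-headed tool, and a green one at top (228,405) / scene (220,350). The black one fits the description and the green is excluded. I'll confirm it in enlarged crops, along with the fork.

```bash
cat > h.py <<'E'
from plant import *
import numpy as np, cv2
from scipy.spatial.transform import Rotation as Ro
def cam(n):
    o=get_obs(); s=snapshot(n)
    if n=="wrist":
        T=np.eye(4); T[:3,:3]=Ro.from_euler('xyz',o["orientation"],degrees=True).as_matrix(); T[:3,3]=o["tool_pos"]
        M=np.linalg.inv(T@np.array(s["tool_from_camera"])); s["R"]=M[:3,:3]; s["t"]=M[:3,3]
    s["R"]=np.array(s["R"]); s["t"]=np.array(s["t"]); return s
def proj(s,X):
    c=np.atleast_2d(X)@s["R"].T+s["t"]; p=c[:,:2]/c[:,2:]; p=p*(1+s["k1"]*(p**2).sum(1,keepdims=True))
    return p*[s["fx"],s["fy"]]+[s["cx"],s["cy"]]
def ray(s,uv):
    d=(np.array(uv,float)-[s["cx"],s["cy"]])/[s["fx"],s["fy"]]; p=d.copy()
    for _ in range(20): p=d/(1+s["k1"]*(p@p))
    v=s["R"].T@np.r_[p,1]; return -s["R"].T@s["t"],v
def atz(s,uv,z):
    c,v=ray(s,uv); return c+v*(z-c[2])/v[2]
def tri(rs):
    A=np.zeros((3,3));b=np.zeros(3)
    for c,v in rs:
        v=v/np.linalg.norm(v);P=np.eye(3)-np.outer(v,v);A+=P;b+=P@c
    return np.linalg.solve(A,b)
def crop(s,x0,y0,w,h,k,step=20):
    im=cv2.resize(s["color"][y0:y0+h,x0:x0+w,::-1],(w*k,h*k),interpolation=cv2.INTER_CUBIC)
    for x in range(-(-x0//step)*step,x0+w,step):
        cv2.line(im,((x-x0)*k,0),((x-x0)*k,6),(0,0,255),1);cv2.putText(im,str(x),((x-x0)*k+2,14),0,.35,(0,0,255))
    for y in range(-(-y0//step)*step,y0+h,step):
        cv2.line(im,(0,(y-y0)*k),(6,(y-y0)*k),(0,0,255),1);cv2.putText(im,str(y),(8,(y-y0)*k+4),0,.35,(0,0,255))
    return im
E
python3 - <<'E'
from h import *
t=cam("top");s=cam("scene")
a=np.hstack([crop(t,255,220,80,60,5),crop(s,215,210,80,60,5)]);b=np.hstack([crop(t,150,155,80,60,5),crop(s,190,142,80,60,5)])
cv2.imwrite("pics/c1.png",np.vstack([a,b]))
E
```

```text
(no output)
```

View pics/c1.png

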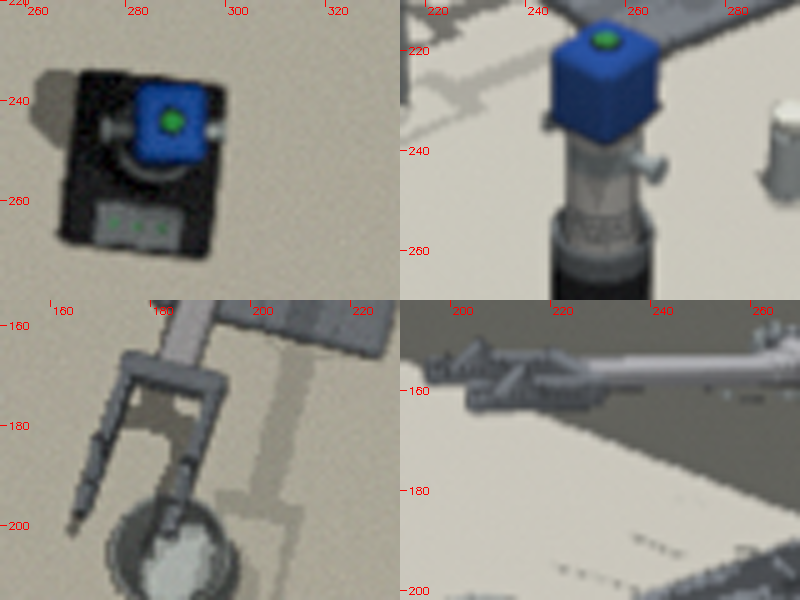

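Confirmed: the blue-headed tool stands in the black dock. In top pixels its head centre is (289,244) and the pin discs are (277,246) and (299,246). The fork's prong tips are at top (164.4,201) and (183,201), and the bridge corners at (176,166) and (195,171).

```bash
python3 - <<'E'
from h import *
np.set_printoptions(precision=4,suppress=True)
t=cam("top");s=cam("scene")
print("head",atz(t,(289,243.8),.218), "scene",atz(s,(255.5,218),.218))
a=atz(t,(276.5,246),.164);b=atz(t,(299.3,246),.164);print("pins",a,b,(a+b)/2,np.degrees(np.arctan2(*(a-b)[[1,0]])),np.linalg.norm(a-b))
l=atz(t,(164.4,201),.25);r=atz(t,(183.3,201),.25);bl=atz(t,(175.5,168),.236);br=atz(t,(194,172),.236)
print("tips",l,r,np.linalg.norm(l-r),"bridge",bl,br)
d=(bl+br-l-r)[:2];print("arm dir deg",np.degrees(np.arctan2(d[1],d[0])),np.linalg.norm(d)/2,"tip mid",(l+r)/2)
# post top at 254mm: 800px (320,148)
p=atz(t,(320/1.5625,148/1.5625),.254);print("post",p); d=p-(l+r)/2;print(np.degrees(np.arctan2(d[1],d[0])),np.linalg.norm(d[:2]),"expect .2855")
print("beaker rim",atz(t,(289/1.5625,322/1.5625),.083))
for n,u in dict(v1=(428,275),v2=(478,237)).items():print(n,atz(t,np.array(u)/1.5625,.056))
print("timer",atz(t,np.array((552,325))/1.5625,.02), "dockbase",atz(t,(281.5,251.5),.015))
w=cam("wrist");print(w["fx"],w["tool_from_camera"])
E
```

```text
head [ 0.4383 -0.2247  0.218 ] scene [ 0.4378 -0.2211  0.218 ]
pins [ 0.4363 -0.196   0.164 ] [ 0.4378 -0.2558  0.164 ] [ 0.4371 -0.2259  0.164 ] 91.43646117627834 0.05989808072905677
tips [0.533 0.089 0.25 ] [0.5344 0.0416 0.25  ] 0.04739695495569474 bridge [0.6218 0.069  0.236 ] [0.6125 0.0209 0.236 ]
arm dir deg -13.738162353123284 0.08594741142936209 tip mid [0.5337 0.0653 0.25  ]
post [0.8165 0.0019 0.254 ]
-12.64047871547417 0.2898233714702931 expect .2855
beaker rim [0.5489 0.063  0.083 ]
v1 [ 0.6501 -0.1898  0.056 ]
v2 [ 0.7272 -0.2839  0.056 ]
timer [ 0.5669 -0.4311  0.02  ] dockbase [ 0.4325 -0.218   0.015 ]
345.57560358978697 [[ 0.0011 -0.9684 -0.2496  0.0665]
 [ 1.      0.0007  0.0015  0.0001]
 [-0.0013 -0.2496  0.9684  0.0198]
 [ 0.      0.      0.      1.    ]]
```

```bash
python3 -m handwheel '[[1,0.5,0.5,-0.3,0,0,0],[1,0.9,0.9,-0.3,0,0,0],[1,0.9,0.9,-0.3,0,0,0],[1,0.9,0.9,-0.3,0,0,0],[1,0.9,0.9,-0.3,0,0,0]]'
python3 -m handwheel '[[1,0.9,0.9,-0.3,0,0,0],[1,0.9,0.9,-0.3,0,0,0],[1,0.9,0.9,-0.3,0,0,0],[1,0.9,0.9,0,0,0,0],[1,0.9,0.9,0,0,0,0]]'
python3 -m handwheel '[[1,0.9,0.9,0,0,0,0],[1,0.9,0.9,0,0,0,0],[1,0.9,0.9,0,0,0,0],[1,0.9,0.9,0,0,0,0],[1,0.9,0.9,0,0,0,0]]'
```

```text
clock: 0.98
tool_pos: [0.2317, 0.532, 0.4429]
orientation: [-180.0, 0.0, -13.2]
force: [0.6, -0.2, -1.5]
opening: 0.0879
gripper_force: 0.0
clock: 1.6
tool_pos: [0.3154, 0.3966, 0.4652]
orientation: [-180.0, -0.0, -13.2]
force: [0.5, -0.0, -0.1]
opening: 0.0875
gripper_force: 0.0
clock: 2.22
tool_pos: [0.3988, 0.2613, 0.4651]
orientation: [-180.0, -0.0, -13.2]
force: [1.1, 0.0, -0.4]
opening: 0.088
gripper_force: 0.0
```

```bash
python3 -m handwheel '[[1,0.6,0.9,-0.3,0,0,0],[1,0.6,0.9,-0.3,0,0,0],[1,0.6,0.9,-0.3,0,0,0],[1,0.6,0.9,-0.3,0,0,0],[1,0.6,0.9,-0.3,0,0,0]]'
python3 -m handwheel '[[1,0.5,0.9,0,0,0,0],[1,0.5,0.9,0,0,0,0],[1,0,0,0,0,0,0],[1,0,0,0,0,0,0]]'
python3 - <<'E'
from h import *
import pickle
w=cam("wrist");pickle.dump(w,open("w1.pkl","wb"));cv2.imwrite("pics/w1.png",crop(w,112,0,400,300,2))
E
```

```text
clock: 2.85
tool_pos: [0.4455, 0.1347, 0.5027]
orientation: [-180.0, -0.0, -13.2]
force: [0.9, 0.4, 0.0]
opening: 0.0876
gripper_force: 0.0
clock: 3.35
tool_pos: [0.4594, 0.0866, 0.5023]
orientation: [-180.0, -0.0, -13.3]
force: [-0.9, 0.5, 0.3]
opening: 0.0878
gripper_force: 0.0
```

View pics/w1.png

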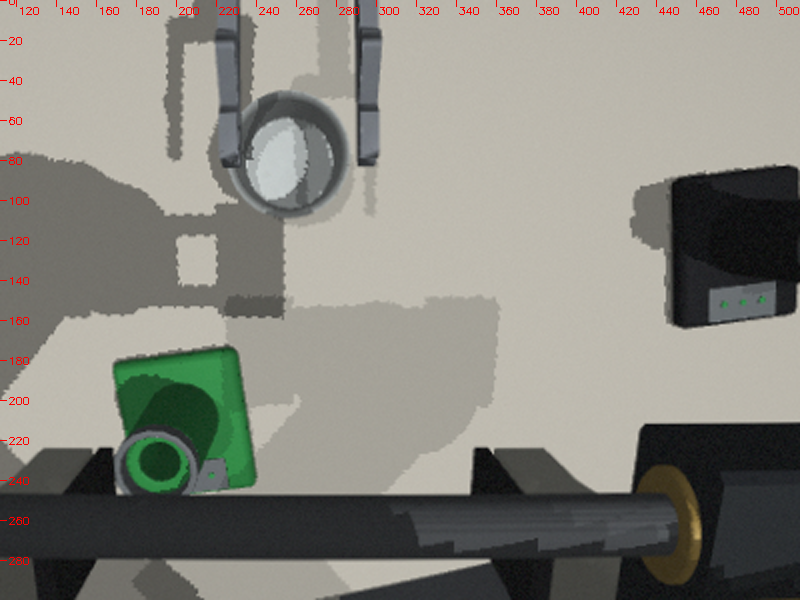

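Wrist view: the prong tips are at (227.5,82) and (296,82), running parallel to the image's vertical axis. The beaker rim's centre is at (257,77).

```bash
python3 - <<'E'
from h import *
import pickle
np.set_printoptions(precision=4,suppress=True)
w=pickle.load(open("w1.pkl","rb"))
u=lambda x,y:(112+x/2,y/2)
l=atz(w,u(231,165),.25);r=atz(w,u(368,165),.25);l2=atz(w,u(228,37),.239);r2=atz(w,u(370,37),.239)
m=(l+r)/2;m2=(l2+r2)/2;d=m2-m
print(l,r,np.linalg.norm(l-r),m,m2,np.linalg.norm(d[:2]),np.degrees(np.arctan2(d[1],d[0])),"from prong line",np.degrees(np.arctan2(*(l-r)[[1,0]]))-90)
for a in(-12.6,-13.2,-13.8):
  c=np.array([np.cos(np.radians(a)),np.sin(np.radians(a))]);print("seat",a,m[:2]+.0176*c, "rod",m[:2]+.2856*c)
print("beaker",atz(w,u(290,154),.083))
print("dock base corners",atz(w,u(672,180),.0),atz(w,u(680,327),.0))
t=cam("top")
print("seat via top",proj(t,np.r_[m[:2],.25]),"post pix in top",np.array((320,148))/1.5625)
E
```

```text
[0.5407 0.0876 0.25  ] [0.5306 0.0444 0.25  ] 0.044400873389302244 [0.5357 0.066  0.25  ] [0.5762 0.0566 0.239 ] 0.04159756706364709 -13.042997189071437 from prong line -13.180165914509772
seat -12.6 [0.5528 0.0622] rod [0.8144 0.0037]
seat -13.2 [0.5528 0.062 ] rod [0.8137 0.0008]
seat -13.8 [0.5528 0.0618] rod [ 0.813  -0.0021]
beaker [0.5508 0.066  0.083 ]
dock base corners [ 0.4828 -0.189   0.    ] [ 0.3782 -0.1837  0.    ]
seat via top [[173.6167 200.2191]] post pix in top [204.8   94.72]
```

```bash
python3 -m handwheel '[[1,0.15,0.9,0,0,0,0],[1,0.15,1,0,0,0,0],[1,0.15,1,0,0,0,0],[1,0.15,1,0,0,0,0],[1,0.15,1,0,0,0,0]]'
python3 -m handwheel '[[1,0.15,1,0,0,0,0],[1,0.15,1,0,0,0,0],[1,0.15,1,0,0,0,0],[1,0.15,1,0,0,0,0],[1,0.15,1,0,0,0,0]]'
python3 -m handwheel '[[1,0.15,0.9,0,0,0,0],[1,0.15,0.9,0,0,0,0],[1,0,0,0,0,0,-0.8],[1,0,0,0,0,0,-0.8],[1,0,0,0,0,0,-0.8]]'
python3 -m handwheel '[[1,0,0,0,0,0,0],[1,0,0,0,0,0,0]]'
python3 - <<'E'
from h import *
import pickle
w=cam("wrist");pickle.dump(w,open("w2.pkl","wb"));cv2.imwrite("pics/w2.png",crop(w,156,80,200,150,4))
E
```

```text
clock: 4.08
tool_pos: [0.4497, -0.0366, 0.5022]
orientation: [-180.0, -0.0, -13.1]
force: [-0.1, 0.2, 0.6]
opening: 0.0877
gripper_force: 0.0
clock: 4.7
tool_pos: [0.4395, -0.1626, 0.5022]
orientation: [-180.0, -0.0, -13.2]
force: [-0.3, -0.6, 0.9]
opening: 0.0877
gripper_force: 0.0
clock: 5.32
tool_pos: [0.4367, -0.2074, 0.5021]
orientation: [-180.0, 0.0, 1.4]
force: [-0.3, -0.5, -0.0]
opening: 0.0879
gripper_force: 0.0
clock: 5.58
tool_pos: [0.4367, -0.2076, 0.5022]
orientation: [-180.0, 0.0, 1.1]
force: [0.2, 0.1, -0.2]
opening: 0.0878
gripper_force: 0.0
```

View pics/w2.png

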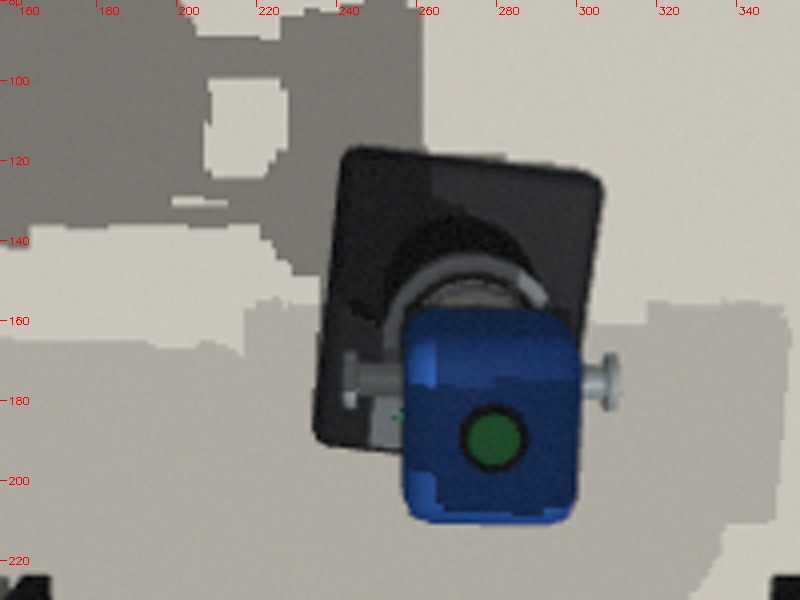

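The pin discs are at wrist (243.8,174.5) and (308.8,175.5), and the head's top button is at (279.3,189.5).

```bash
python3 - <<'E'
from h import *
import pickle
np.set_printoptions(precision=4,suppress=True)
w=pickle.load(open("w2.pkl","rb"))
u=lambda x,y:(156+x/4,80+y/4)
l=atz(w,u(351,378),.164);r=atz(w,u(611,382),.164)
print(l,r,np.linalg.norm(l-r),"expect ~.061",(l+r)/2,np.degrees(np.arctan2(*(l-r)[[1,0]]))-90)
print("button",atz(w,u(493,438),.219))
a=atz(w,u(405,320),.214);b=atz(w,u(403,510),.214);print("left edge yaw",np.degrees(np.arctan2(*(a-b)[[1,0]])))
a=atz(w,u(578,320),.214);b=atz(w,u(578,510),.214);print("right",np.degrees(np.arctan2(*(a-b)[[1,0]])))
E
```

```text
[ 0.4364 -0.1943  0.164 ] [ 0.4367 -0.2556  0.164 ] 0.06125241022609933 expect ~.061 [ 0.4365 -0.225   0.164 ] 0.28117777703208446
button [ 0.4364 -0.2244  0.219 ]
left edge yaw 0.5360482728073859
right 2.9065036921573992
```

```bash
python3 -m handwheel '[[1,0,0.34,0.3,0,0,0],[1,0,0.34,0.8,0,0,0],[1,0,0,0.8,0,0,0],[1,0,0,0.8,0,0,0],[1,0,0,0.8,0,0,0]]'
python3 -m handwheel '[[1,0,0,0.8,0,0,0],[1,0,0,0.8,0,0,0],[1,0,0,0.5,0,0,0],[1,0,0,0,0,0,0]]'
python3 -m handwheel '[[-1,0,0,0,0,0,0],[-1,0,0,0,0,0,0],[-1,0,0,0,0,0,0],[-1,0,0,0,0,0,0],[-1,0,0,0,0,0,0]]'
```

```text
clock: 6.25
tool_pos: [0.4367, -0.2253, 0.4134]
orientation: [-180.0, 0.0, 1.1]
force: [-0.4, -0.5, -0.1]
opening: 0.0878
gripper_force: 0.0
clock: 6.75
tool_pos: [0.4367, -0.2251, 0.3613]
orientation: [-180.0, 0.1, 1.2]
force: [-0.4, -0.6, 0.8]
opening: 0.0876
gripper_force: 0.0
clock: 7.38
tool_pos: [0.4369, -0.2249, 0.3623]
orientation: [180.0, -0.0, 1.2]
force: [-0.6, -0.3, -0.4]
opening: 0.0434
gripper_force: 0.0
```

```bash
python3 -m handwheel '[[-1,0,0,0,0,0,0],[-1,0,0,0,0,0,0],[-1,0,0,0,0,0,0],[-1,0,0,0,0,0,0]]'
python3 -m handwheel '[[-1,0,0,-0.1,0,0,0],[-1,0,0,-0.2,0,0,0],[-1,0,0,-0.4,0,0,0],[-1,0,0,-0.6,0,0,0],[-1,0,0,-0.6,0,0,0]]'
```

```text
clock: 7.88
tool_pos: [0.4369, -0.2248, 0.3622]
orientation: [-180.0, -0.0, 1.2]
force: [-0.3, 1.7, 0.7]
opening: 0.0358
gripper_force: 29.9
clock: 8.5
tool_pos: [0.437, -0.2249, 0.4111]
orientation: [180.0, -0.0, 1.2]
force: [0.1, 0.6, -4.7]
opening: 0.0358
gripper_force: 29.9
```

```bash
python3 -m handwheel '[[-1,0,0,-0.6,0,0,0],[-1,0,0,-0.7,0,0,0],[-1,0,0,-0.7,0,0,0],[-1,0,0,-0.5,0,0,0],[-1,0,0,0,0,0,0.4]]'
python3 -m handwheel '[[-1,0,0,0,0,0,0.7],[-1,0,0,0,0,0,0.7],[-1,0,0,0,0,0,0.6],[-1,0,-0.2,0,0,0,0],[-1,0,-0.5,0,0,0,0]]'
python3 -m handwheel '[[-1,0,-0.8,0,0,0,0],[-1,0,-0.8,0,0,0,0],[-1,0,-0.8,0,0,0,0],[-1,0,-0.8,0,0,0,0],[-1,0,-0.8,0,0,0,0]]'
python3 -m handwheel '[[-1,-0.1,-0.8,0,0,0,0],[-1,-0.1,-0.8,0,0,0,0],[-1,-0.1,-0.8,0,0,0,0],[-1,-0.1,-0.8,0,0,0,0],[-1,-0.1,-0.8,0,0,0,0]]'
python3 -m handwheel '[[-1,0,-0.8,0,0,0,0],[-1,0,-0.8,0,0,0,0],[-1,0,-0.8,0,0,0,0],[-1,0,-0.5,0,0,0,0],[-1,0,-0.2,0,0,0,0]]'
python3 -m handwheel '[[-1,0,0,0,0,0,0],[-1,0,0,0,0,0,0],[-1,0,0,0,0,0,0],[-1,0,0,0,0,0,0]]'
python3 - <<'E'
from h import *
import pickle
P={n:cam(n) for n in("wrist","top","scene")};pickle.dump((P,get_obs()),open("p3.pkl","wb"))
o=get_obs();q=np.r_[o["tool_pos"]-[0,0,.198]]
uv=[proj(P[n],q)[0].astype(int) for n in("wrist","top","scene")];print(uv,o["force"])
a=crop(P["wrist"],156,0,200,150,4)[:600,:400*2]
cv2.imwrite("pics/w3.png",a)
b=np.hstack([crop(P["top"],uv[1][0]-50,uv[1][1]-50,80,100,5),crop(P["scene"],uv[2][0]-30,uv[2][1]-50,80,100,5)]);cv2.imwrite("pics/c3.png",b)
E
```

```text
clock: 9.12
tool_pos: [0.437, -0.2249, 0.4738]
orientation: [180.0, -0.1, -1.3]
force: [0.5, -0.7, -5.2]
opening: 0.0359
gripper_force: 29.9
clock: 9.75
tool_pos: [0.4409, -0.2075, 0.4722]
orientation: [-180.0, 0.0, -13.2]
force: [0.1, 0.3, -4.7]
opening: 0.0359
gripper_force: 29.9
clock: 10.38
tool_pos: [0.4638, -0.1091, 0.4723]
orientation: [-180.0, -0.0, -13.1]
force: [0.0, 0.5, -4.0]
opening: 0.0359
gripper_force: 29.9
clock: 11.0
tool_pos: [0.4743, -0.0089, 0.4723]
orientation: [-180.0, -0.0, -13.1]
force: [-0.2, 0.3, -5.8]
opening: 0.0359
gripper_force: 29.9
clock: 11.62
tool_pos: [0.4925, 0.066, 0.472]
orientation: [180.0, 0.0, -13.2]
force: [1.3, -1.1, -5.5]
opening: 0.0358
gripper_force: 29.9
clock: 12.12
tool_pos: [0.4921, 0.0648, 0.4723]
orientation: [-180.0, -0.0, -13.3]
force: [-1.0, -0.1, -4.7]
opening: 0.0357
gripper_force: 29.9
[array([257, 227]), array([171, 216]), array([185, 152])] [ 0.34260811 -0.04679367 -4.36313548]
```

View pics/w3.png

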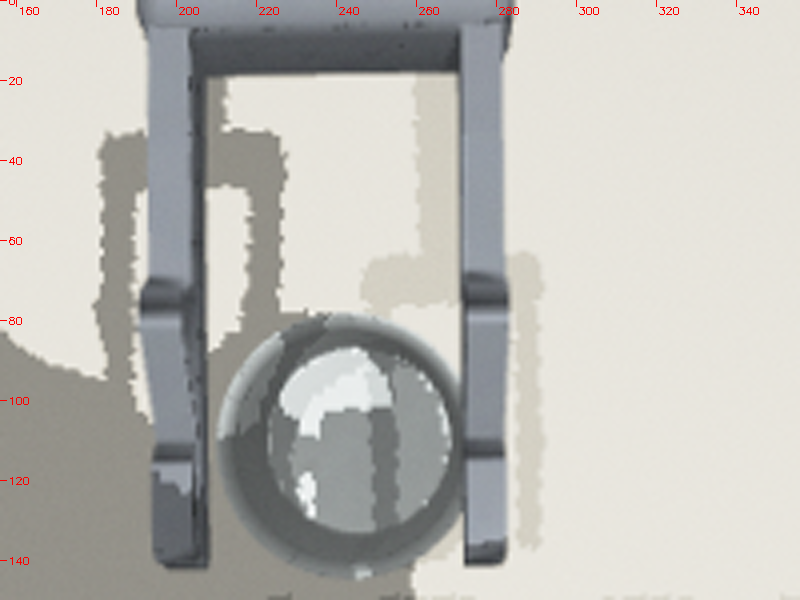

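View pics/c3.png

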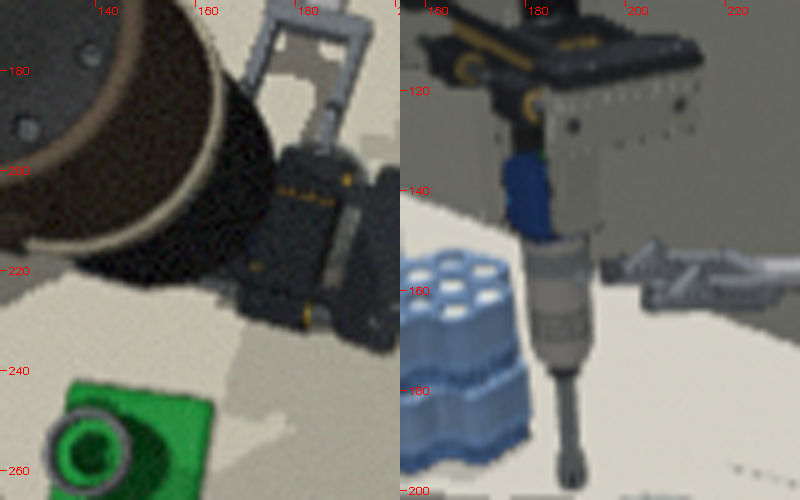

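The wrist view shows the fork clearly. The left prong tip spans x px 153–195 and the right one 466–508. The tips are at y≈563, and the dark notch line is at y≈452 on both prongs. The scene crop shows the homogeniser hanging straight in the fingers, in front of the fork.

```bash
python3 - <<'E'
from h import *
import pickle
np.set_printoptions(precision=4,suppress=True)
P,o=pickle.load(open("p3.pkl","rb"));w=P["wrist"]
u=lambda x,y:(156+x/4,y/4)
yaw=np.radians(o["orientation"][2]);X=np.array([np.cos(yaw),np.sin(yaw)]);Y=np.array([np.sin(yaw),-np.cos(yaw)])
tl=lambda p:np.array([(p[:2]-o["tool_pos"][:2])@X,(p[:2]-o["tool_pos"][:2])@Y])*1000
for z in(.245,.25,.255):
  l=atz(w,u(153,560),z);r=atz(w,u(508,560),z);nl=atz(w,u(174,452),z-.004);nr=atz(w,u(487,450),z-.004);bl=atz(w,u(169,200),z-.010);br=atz(w,u(482,200),z-.010)
  print(z,"width",np.linalg.norm(l-r),"tip rel tool mm",tl((l+r)/2),"notch",tl((nl+nr)/2),tl(nl),tl(nr),"back",tl((bl+br)/2),"notch world",(nl+nr)/2)
print(o["tool_pos"],o["orientation"])
b=atz(w,u(340,445),.083);print("beaker",b,tl(b))
E
```

```text
0.245 width 0.05321216383653068 tip rel tool mm [ 44.406  -11.2764] notch [ 60.315  -11.3002] [ 60.1964 -34.7966] [60.4336 12.1963] back [ 97.0505 -11.9812] notch world [0.5535 0.0622 0.241 ]
0.25 width 0.051929960625949644 tip rel tool mm [ 44.9394 -10.9984] notch [ 60.4623 -11.0268] [ 60.3464 -33.9678] [60.5781 11.9141] back [ 96.3492 -11.6998] notch world [0.5535 0.0619 0.246 ]
0.255 width 0.05064775741536861 tip rel tool mm [ 45.4728 -10.7203] notch [ 60.6095 -10.7535] [ 60.4965 -33.139 ] [60.7225 11.632 ] back [ 95.6479 -11.4183] notch world [0.5536 0.0616 0.251 ]
[0.4922 0.065  0.4722] [-179.9968   -0.004   -13.2346]
beaker [0.5517 0.0688 0.083 ] [ 57.1231 -17.3733]
```

```bash
python3 -m handwheel '[[-1,0,-0.2,0.2,0,0,0],[-1,0,-0.24,0.3,0,0,0],[-1,0,0,0,0,0,-0.1],[-1,0,0,0,0,0,0]]'
python3 -m handwheel '[[-1,0.2,0,0,0,0,0],[-1,0.4,0,0,0,0,0],[-1,0.4,0,0,0,0,0],[-1,0.4,0,0,0,0,0],[-1,0.4,0,0,0,0,0]]'
python3 -m handwheel '[[-1,0.4,0,0,0,0,0],[-1,0.2,0,0,0,0,0],[-1,0.1,0,0,0,0,0],[-1,0,0,0,0,0,0],[-1,0,0,0,0,0,0]]'
python3 - <<'E'
from h import *
import pickle
P={n:cam(n) for n in("wrist","top","scene")};o=get_obs();pickle.dump((P,o),open("p4.pkl","wb"));print(o["force"],o["tool_pos"],o["orientation"])
uv=proj(P["scene"],o["tool_pos"]-[0,0,.198])[0].astype(int);print(uv)
cv2.imwrite("pics/c4.png",np.hstack([cv2.resize(crop(P["wrist"],156,150,200,234,2),(400,468)),crop(P["scene"],uv[0]-40,uv[1]-45,80,93,5)[:468-3]]) if 0 else np.hstack([crop(P["wrist"],156,140,200,230,2),crop(P["scene"],uv[0]-40,uv[1]-46,80,92,5)]))
E
```

```text
clock: 12.78
tool_pos: [0.4948, 0.076, 0.4596]
orientation: [180.0, 0.0, -12.6]
force: [0.8, -0.1, -4.9]
opening: 0.0357
gripper_force: 29.9
clock: 13.4
tool_pos: [0.5395, 0.0658, 0.4595]
orientation: [180.0, 0.0, -12.6]
force: [0.4, -0.7, -4.6]
opening: 0.0358
gripper_force: 29.9
clock: 14.02
tool_pos: [0.5555, 0.0622, 0.4598]
orientation: [-180.0, -0.0, -12.6]
force: [0.3, -0.4, -5.5]
opening: 0.0361
gripper_force: 29.9
[-0.20188347 -0.27426619 -4.89816634] [0.55550609 0.06225357 0.45983231] [-1.79988769e+02 -1.00582776e-02 -1.26112249e+01]
[204 150]
```

View pics/c4.png

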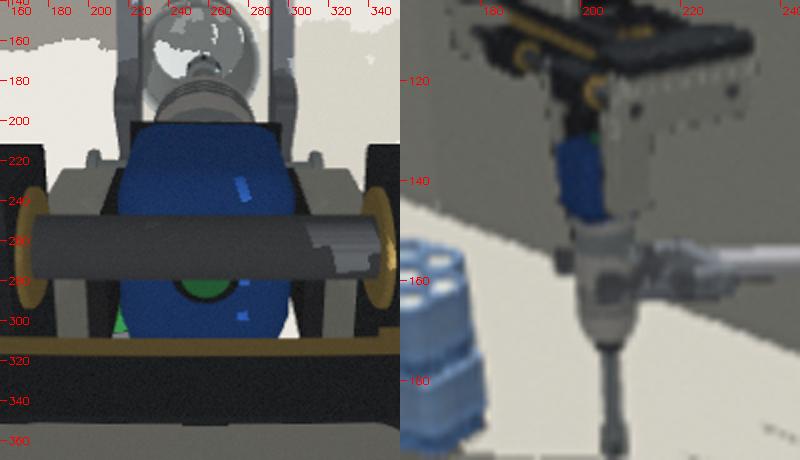

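The wrist view shows both end discs (92,158 and 314,158 crop px) symmetric outside the prongs. In the scene crop the discs are at (565,262) and (608,288). I'll check the height against the projection.

```bash
python3 - <<'E'
from h import *
import pickle
np.set_printoptions(precision=4,suppress=True)
P,o=pickle.load(open("p4.pkl","rb"));s=P["scene"];yaw=np.radians(-12.6);Y=np.array([np.sin(yaw),-np.cos(yaw),0])
p=o["tool_pos"]-[0,0,.198]
for nm,q in(("disc+",p+Y*.031),("disc-",p-Y*.031),("tip",p-[0,0,.14]),("prong tip near",np.r_[p[:2],.2505]+Y*.023-np.array([np.cos(yaw),np.sin(yaw),0])*.0175),("prong tip far",np.r_[p[:2],.2505]-Y*.023-np.array([np.cos(yaw),np.sin(yaw),0])*.0175)):
  u=proj(s,q)[0];print(nm,u,"crop",400+(u[0]-164)*5,(u[1]-104)*5)
s0=cam("top")
# wrist discs
w=P["wrist"]
for sg in(1,-1):
  u=proj(w,p+Y*.031*sg)[0];print("wrist disc pred",(u[0]-156)*2,(u[1]-140)*2)
s=pickle.load(open("p3.pkl","rb"))[0]["scene"]
for sg in(1,-1):print("prong tips pred p3 full px",proj(s,np.r_[.5355,.0658,.2505]+Y*.023*sg))
E
```

```text
disc+ [210.5342 154.413 ] crop 632.6709650786702 252.0651701870105
disc- [199.0581 147.4637] crop 575.2902914687743 217.31833487595367
tip [207.1084 195.3165] crop 615.5422193788564 456.5824184038503
prong tip near [203.5985 158.817 ] crop 597.9926303124694 274.0848731175885
prong tip far [195.2193 153.4775] crop 556.0967088870179 247.38749118755933
wrist disc pred 316.1852624959729 173.86722980759174
wrist disc pred 90.26123891378018 173.7795963899888
prong tips pred p3 full px [[202.8654 159.1647]]
prong tips pred p3 full px [[194.4918 153.8036]]
```

The disc positions match the prediction: symmetric, with the tops where expected. Lowering now at 16 mm/s.

```bash
python3 -m handwheel '[[-1,0,0,0.08,0,0,0],[-1,0,0,0.08,0,0,0],[-1,0,0,0.08,0,0,0],[-1,0,0,0.08,0,0,0],[-1,0,0,0.08,0,0,0]]'
python3 -m handwheel '[[-1,0,0,0.06,0,0,0],[-1,0,0,0.06,0,0,0],[-1,0,0,0.06,0,0,0]]'
python3 -m handwheel '[[-1,0,0,0.06,0,0,0],[-1,-0.01,0,0.06,0,0,0]]'
python3 -m handwheel '[[-1,-0.01,0,0.06,0,0,0],[-1,-0.01,0,0.06,0,0,0]]'
```

```text
clock: 14.85
tool_pos: [0.5557, 0.0622, 0.4495]
orientation: [180.0, 0.0, -12.6]
force: [-0.7, 0.7, -4.0]
opening: 0.0359
gripper_force: 29.9
clock: 15.22
tool_pos: [0.5559, 0.0622, 0.4454]
orientation: [-180.0, -0.0, -12.6]
force: [0.3, -0.3, -3.3]
opening: 0.0359
gripper_force: 29.9
clock: 15.48
tool_pos: [0.5555, 0.0623, 0.4422]
orientation: [-180.0, -0.0, -12.6]
force: [1.0, -0.0, -3.6]
opening: 0.0358
gripper_force: 29.9
clock: 15.72
tool_pos: [0.555, 0.0624, 0.4391]
orientation: [-180.0, -0.0, -12.6]
force: [0.6, 0.2, -3.3]
opening: 0.0358
gripper_force: 29.9
```

```bash
for i in 1 2 3 4 5; do python3 -m handwheel '[[-1,0,0,0,0,0,0]]' | grep force: ; done
python3 - <<'E'
from h import *
import pickle
P={n:cam(n) for n in("wrist","scene")};o=get_obs();pickle.dump((P,o),open("p5.pkl","wb"));print(o["clock"],o["force"],o["moment"])
uv=proj(P["scene"],o["tool_pos"]-[0,0,.198])[0].astype(int);print(uv)
cv2.imwrite("pics/c5.png",np.hstack([crop(P["wrist"],196,150,100,75,4),crop(P["scene"],uv[0]-20,uv[1]-15,40,30,10)]))
E
```

```text
force: [0.6, 0.5, -3.5]
gripper_force: 29.9
force: [1.0, -0.6, -3.7]
gripper_force: 29.9
force: [1.4, -0.4, -3.0]
gripper_force: 29.9
force: [1.5, -0.4, -3.1]
gripper_force: 29.9
force: [2.6, 1.0, -3.2]
gripper_force: 29.9
16.45 [ 1.1248591   0.44419769 -3.92637835] [-0.05182027 -0.57255362  0.03411808]
[204 157]
```

View pics/c5.png

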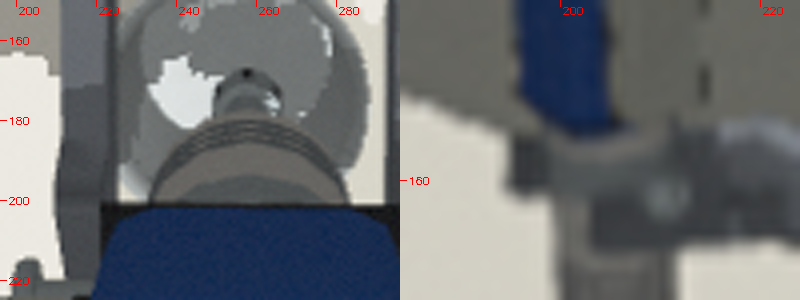

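The scene crop shows the pin's disc on the fork. A force of about +1.3 N along x means the pin bears on the front flank, so I'll shift it backward in small steps.

```bash
python3 -m handwheel '[[-1,0.06,0,0.04,0,0,0],[-1,0.04,0,0.04,0,0,0]]'
for i in 1 2 3; do python3 -m handwheel '[[-1,0,0,0,0,0,0]]' | egrep 'force:|tool' ; done
python3 -c "
from plant import *
o=get_obs();print(o['force'],o['moment'])"
```

```text
clock: 16.7
tool_pos: [0.5564, 0.0619, 0.4364]
orientation: [180.0, 0.2, -12.6]
force: [-6.4, 2.9, -1.3]
opening: 0.0359
gripper_force: 29.9
tool_pos: [0.5565, 0.0619, 0.4362]
force: [-5.2, 3.0, -2.4]
gripper_force: 29.9
tool_pos: [0.5565, 0.0619, 0.4363]
force: [-5.1, 2.0, -2.0]
gripper_force: 29.9
tool_pos: [0.5564, 0.0619, 0.4364]
force: [-5.3, 2.5, -1.2]
gripper_force: 29.9
[-5.34547345  2.51594143 -1.20896869] [0.89421179 2.05653902 0.03020243]
```

```bash
python3 -m handwheel '[[-1,-0.04,0,0,0,0,0],[-1,-0.04,0,0,0,0,0]]'
for i in 1 2 3; do python3 -m handwheel '[[-1,0,0,0,0,0,0]]' | egrep 'force:|tool' ; done
python3 -c "
from plant import *
o=get_obs();print(o['clock'],o['force'],o['moment'])"
```

```text
clock: 17.32
tool_pos: [0.5555, 0.0622, 0.4372]
orientation: [180.0, -0.0, -12.6]
force: [-0.1, -0.8, -3.4]
opening: 0.036
gripper_force: 29.9
tool_pos: [0.5555, 0.0622, 0.4373]
force: [-0.6, 0.4, -3.1]
gripper_force: 29.9
tool_pos: [0.5555, 0.0622, 0.4372]
force: [-1.2, -0.0, -3.2]
gripper_force: 29.9
tool_pos: [0.5555, 0.0621, 0.4372]
force: [0.2, -0.6, -3.5]
gripper_force: 29.9
17.7 [ 0.17718925 -0.61452481 -3.53561615] [-0.11212307  0.37214004 -0.07660932]
```

```bash
python3 -m handwheel '[[-1,-0.013,0,0.04,0,0,0],[-1,-0.013,0,0.08,0,0,0],[-1,-0.013,0,0.08,0,0,0],[-1,-0.013,0,0.08,0,0,0],[-1,-0.013,0,0.08,0,0,0]]'
python3 -m handwheel '[[-1,-0.01,0,0.08,0,0,0],[-1,-0.01,0,0.08,0,0,0],[-1,-0.01,0,0.08,0,0,0],[-1,-0.01,0,0.08,0,0,0],[-1,-0.01,0,0.06,0,0,0]]'
for i in 1 2 3; do python3 -m handwheel '[[-1,0,0,0,0,0,0]]' | egrep 'force:|tool' ; done
```

```text
clock: 18.32
tool_pos: [0.5539, 0.0626, 0.4281]
orientation: [-180.0, -0.0, -12.6]
force: [0.3, -0.3, -3.2]
opening: 0.0359
gripper_force: 29.9
clock: 18.95
tool_pos: [0.5527, 0.0629, 0.4186]
orientation: [-180.0, -0.0, -12.6]
force: [-0.2, 0.2, -2.6]
opening: 0.0358
gripper_force: 29.9
tool_pos: [0.5527, 0.0629, 0.4186]
force: [0.3, 0.0, -2.4]
gripper_force: 29.9
tool_pos: [0.5527, 0.0629, 0.4187]
force: [-0.3, 0.6, -2.7]
gripper_force: 29.9
tool_pos: [0.5527, 0.0629, 0.4188]
force: [0.1, -0.1, -2.8]
gripper_force: 29.9
```

```bash
python3 -m handwheel '[[-1,-0.007,0,0.06,0,0,0],[-1,-0.007,0,0.08,0,0,0],[-1,-0.006,0,0.08,0,0,0],[-1,-0.006,0,0.08,0,0,0],[-1,-0.006,0,0.08,0,0,0]]'
python3 -m handwheel '[[-1,-0.003,0,0.08,0,0,0],[-1,-0.003,0,0.08,0,0,0],[-1,-0.003,0,0.08,0,0,0],[-1,-0.002,0,0.08,0,0,0],[-1,-0.002,0,0.08,0,0,0]]'
python3 -m handwheel '[[-1,0,0,0.08,0,0,0],[-1,0,0,0.08,0,0,0],[-1,0,0,0.08,0,0,0],[-1,0,0,0.08,0,0,0],[-1,0,0,0.06,0,0,0]]'
for i in 1 2 3; do python3 -m handwheel '[[-1,0,0,0,0,0,0]]' | egrep 'force:|tool' ; done
```

```text
clock: 19.95
tool_pos: [0.5519, 0.0631, 0.409]
orientation: [-180.0, -0.0, -12.6]
force: [1.1, -0.0, -2.1]
opening: 0.0361
gripper_force: 29.9
clock: 20.58
tool_pos: [0.5515, 0.0631, 0.3991]
orientation: [-180.0, 0.0, -12.6]
force: [0.0, 0.6, -2.1]
opening: 0.0359
gripper_force: 29.9
clock: 21.2
tool_pos: [0.5515, 0.0631, 0.3895]
orientation: [180.0, 0.0, -12.6]
force: [-0.3, 0.6, -0.7]
opening: 0.0358
gripper_force: 29.9
tool_pos: [0.5515, 0.0631, 0.3896]
force: [-0.2, -0.2, -1.7]
gripper_force: 29.9
tool_pos: [0.5515, 0.0631, 0.3897]
force: [0.2, 0.5, -0.4]
gripper_force: 29.9
tool_pos: [0.5515, 0.0631, 0.3897]
force: [-0.7, 0.7, -1.3]
gripper_force: 29.9
```

```bash
python3 -m handwheel '[[-1,0.002,0,0.05,0,0,0],[-1,0.003,0,0.07,0,0,0],[-1,0.004,0,0.07,0,0,0],[-1,0.004,0,0.07,0,0,0],[-1,0.004,0,0.07,0,0,0]]'
python3 -m handwheel '[[-1,0.004,0,0.07,0,0,0],[-1,0.004,0,0.06,0,0,0],[-1,0.004,0,0.05,0,0,0],[-1,0.004,0,0.04,0,0,0],[-1,0,0,0.02,0,0,0]]'
for i in 1 2 3 4 5 6 7 8 9 10; do python3 -m handwheel '[[-1,0,0,0,0,0,0]]' | egrep ' \[.*\]|tool' |grep -v orie ; done
```

```text
clock: 22.2
tool_pos: [0.5519, 0.063, 0.3812]
orientation: [180.0, 0.0, -12.6]
force: [-1.4, 0.4, -1.5]
opening: 0.0357
gripper_force: 29.9
clock: 22.82
tool_pos: [0.5523, 0.0629, 0.3754]
orientation: [180.0, 0.0, -12.6]
force: [-0.9, 1.2, -1.0]
opening: 0.0361
gripper_force: 29.9
tool_pos: [0.5524, 0.0629, 0.3754]
force: [-1.2, 0.1, -0.6]
tool_pos: [0.5523, 0.0629, 0.3754]
force: [-1.7, 0.8, -0.5]
tool_pos: [0.5523, 0.0629, 0.3754]
force: [-2.2, 0.8, -0.4]
tool_pos: [0.5523, 0.0629, 0.3754]
force: [-1.6, 0.5, -0.8]
tool_pos: [0.5523, 0.0629, 0.3754]
force: [-1.9, -0.2, -1.0]
tool_pos: [0.5524, 0.0629, 0.3754]
force: [-1.6, 0.7, -0.6]
tool_pos: [0.5524, 0.0629, 0.3754]
force: [-1.1, 1.0, 0.3]
tool_pos: [0.5523, 0.0629, 0.3754]
force: [-2.2, 0.7, -0.6]
tool_pos: [0.5523, 0.0629, 0.3754]
force: [-1.8, 0.0, -1.5]
tool_pos: [0.5524, 0.0629, 0.3754]
force: [-2.1, 1.0, -1.0]
```

```bash
python3 -m handwheel '[[-1,-0.013,0,0.02,0,0,0],[-1,-0.013,0,0.02,0,0,0]]'
for i in 1 2 3 4 5 6 7 8 9 10; do python3 -m handwheel '[[-1,0,0,0,0,0,0]]' | egrep '^force|tool' ; done
```

```text
clock: 24.32
tool_pos: [0.552, 0.063, 0.3746]
orientation: [-180.0, -0.1, -12.6]
force: [0.7, -0.3, -0.6]
opening: 0.0358
gripper_force: 29.9
tool_pos: [0.552, 0.063, 0.3746]
force: [-0.2, -0.4, -1.3]
tool_pos: [0.552, 0.0631, 0.3746]
force: [0.3, -0.5, -0.6]
tool_pos: [0.5519, 0.0631, 0.3746]
force: [0.9, -1.0, -1.1]
tool_pos: [0.5519, 0.0631, 0.3746]
force: [1.4, -0.8, 0.0]
tool_pos: [0.5519, 0.0631, 0.3746]
force: [1.0, -0.6, 0.3]
tool_pos: [0.5519, 0.0631, 0.3745]
force: [2.3, -1.3, -0.9]
tool_pos: [0.5519, 0.0631, 0.3745]
force: [2.3, -1.3, -0.9]
tool_pos: [0.5519, 0.0631, 0.3745]
force: [2.4, -1.9, 0.3]
tool_pos: [0.5519, 0.0631, 0.3745]
force: [4.2, -1.4, -0.1]
tool_pos: [0.5519, 0.0631, 0.3745]
force: [3.4, -2.1, 0.4]
```

```bash
python3 -m handwheel '[[-1,0.018,0,0,0,0,0]]'
for i in 1 2 3 4 5 6 7 8 9 10; do python3 -m handwheel '[[-1,0,0,0,0,0,0]]' | egrep '^force|tool' ; done
```

```text
clock: 25.7
tool_pos: [0.5521, 0.063, 0.3743]
orientation: [-180.0, 0.0, -12.6]
force: [2.4, -0.4, -0.3]
opening: 0.036
gripper_force: 29.9
tool_pos: [0.5521, 0.0631, 0.3743]
force: [2.2, -0.7, 0.9]
tool_pos: [0.5521, 0.063, 0.3743]
force: [1.6, -0.4, 0.6]
tool_pos: [0.5521, 0.063, 0.3743]
force: [1.7, 0.5, -0.5]
tool_pos: [0.5521, 0.063, 0.3744]
force: [2.4, 0.2, 0.1]
tool_pos: [0.5521, 0.063, 0.3744]
force: [1.6, 0.5, -0.6]
tool_pos: [0.5521, 0.063, 0.3744]
force: [2.2, 0.2, -0.9]
tool_pos: [0.5521, 0.063, 0.3744]
force: [0.7, 0.0, -0.1]
tool_pos: [0.5521, 0.063, 0.3744]
force: [1.7, 0.7, -0.1]
tool_pos: [0.5521, 0.063, 0.3744]
force: [0.9, 0.7, -1.1]
tool_pos: [0.5521, 0.063, 0.3744]
force: [0.1, 0.5, 0.1]
```

```bash
for i in 1 2 3 4 5 6 7 8 9 10 11 12 13 14 15 16; do python3 -m handwheel '[[-1,0,0,0,0,0,0]]' | egrep '^force' ; done | tee f.txt; python3 - <<'E'
import re,numpy as np
a=np.array([eval(l.split(':')[1]) for l in open('f.txt')]);print(a.mean(0),a[8:].mean(0),a.std(0))
E
```

```text
force: [1.0, 1.3, -0.2]
force: [0.5, 0.1, -0.0]
force: [0.2, 1.6, -0.9]
force: [1.3, 1.1, -0.6]
force: [1.3, 0.4, -1.2]
force: [0.3, 1.8, -0.9]
force: [0.3, 0.6, -1.1]
force: [0.8, 0.5, -0.3]
force: [1.0, 0.9, -1.5]
force: [-0.1, 1.1, -0.1]
force: [0.2, 1.0, -0.1]
force: [0.3, 0.7, 0.4]
force: [-0.1, 0.9, -0.1]
force: [-0.2, 1.0, -0.6]
force: [0.5, 0.8, -0.8]
force: [-0.2, 0.7, -0.4]
[ 0.44375  0.90625 -0.525  ] [ 0.175   0.8875 -0.4   ] [0.48858053 0.41753555 0.49686517]
```

```bash
python3 -m handwheel '[[-1,0.003,-0.01,0.04,0,0,0],[-1,0.004,0,0.06,0,0,0],[-1,0.004,0,0.06,0,0,0],[-1,0.004,0,0.06,0,0,0],[-1,0.004,0,0.05,0,0,0]]'
python3 -m handwheel '[[-1,0.004,0,0.04,0,0,0],[-1,0.004,0,0.03,0,0,0],[-1,0,0,0.01,0,0,0],[-1,0,0,0,0,0,0],[-1,0,0,0,0,0,0]]'
for i in 1 2 3 4 5 6 7 8 9 10 11 12 13 14 15 16; do python3 -m handwheel '[[-1,0,0,0,0,0,0]]' | egrep '^force' ; done > f.txt; python3 - <<'E'
import numpy as np
a=np.array([eval(l.split(':')[1]) for l in open('f.txt')]);print(a[:8].mean(0),a[8:].mean(0),a.std(0))
E
```

```text
clock: 29.58
tool_pos: [0.5528, 0.063, 0.3676]
orientation: [180.0, -0.0, -12.6]
force: [1.5, -1.6, 0.5]
opening: 0.0361
gripper_force: 29.9
clock: 30.2
tool_pos: [0.5529, 0.063, 0.3658]
orientation: [180.0, -0.0, -12.6]
force: [1.1, -2.4, 0.1]
opening: 0.0359
gripper_force: 29.9
[ 1.6    -2.7125  0.1875] [ 1.6125 -2.975   0.1125] [0.43656149 0.45684892 0.49244289]
```

```bash
python3 -m handwheel '[[-1,0.01,0.007,0,0,0,0],[-1,0,0,0,0,0,0],[-1,0,0,0,0,0,0],[-1,0,0,0,0,0,0],[-1,0,0,0,0,0,0]]'
for i in 1 2 3 4 5 6 7 8 9 10 11 12 13 14 15 16; do python3 -m handwheel '[[-1,0,0,0,0,0,0]]' | egrep '^force' ; done > f.txt; python3 - <<'E'
import numpy as np
a=np.array([eval(l.split(':')[1]) for l in open('f.txt')]);print(a[:8].mean(0),a[8:].mean(0),a.std(0))
from h import *
import pickle
P={n:cam(n) for n in("wrist","scene")};o=get_obs();pickle.dump((P,o),open("p6.pkl","wb"));print(o["clock"],o["tool_pos"],o["moment"])
uv=proj(P["scene"],o["tool_pos"]-[0,0,.198])[0].astype(int);print(uv)
cv2.imwrite("pics/c6.png",np.hstack([crop(P["wrist"],156,140,200,200,2),crop(P["scene"],uv[0]-30,uv[1]-25,50,50,8)]))
E
```

```text
clock: 32.83
tool_pos: [0.553, 0.0629, 0.3656]
orientation: [-180.0, 0.0, -12.6]
force: [-0.4, -1.4, -0.2]
opening: 0.0355
gripper_force: 29.9
[-0.175  -0.275  -0.0375] [-0.7875  0.2    -0.275 ] [0.59814165 0.6081478  0.49870927]
34.925 [0.55306667 0.06285672 0.36565986] [0.2700862  0.33360472 0.11153918]
[205 181]
```

View pics/c6.png

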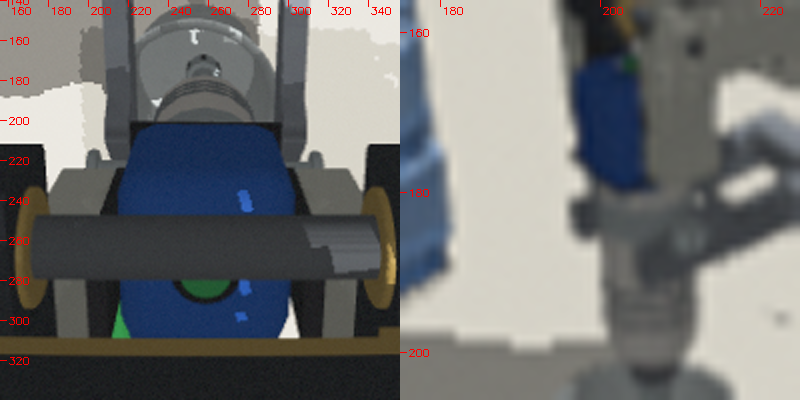

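The pins are in the notches with the disc seen at the fork, the shaft is inside the beaker, and the arm has sunk. I'll ease down a last 3 mm, then open.

```bash
python3 -m handwheel '[[-1,0,0,0.04,0,0,0],[-1,0,0,0.04,0,0,0],[-1,0,0,0.04,0,0,0],[-1,0,0,0,0,0,0],[-1,0,0,0,0,0,0]]'
for i in 1 2 3 4 5 6 7 8 9 10 11 12 13 14 15 16; do python3 -m handwheel '[[-1,0,0,0,0,0,0]]' | egrep '^force' ; done > f.txt; python3 - <<'E'
import numpy as np
a=np.array([eval(l.split(':')[1]) for l in open('f.txt')]);print(a[:8].mean(0),a[8:].mean(0),a.std(0))
E
```

```text
clock: 35.55
tool_pos: [0.5532, 0.0629, 0.3628]
orientation: [-180.0, -0.0, -12.6]
force: [1.6, 0.0, -0.7]
opening: 0.0359
gripper_force: 29.9
[ 1.75   -1.125   0.2875] [ 2.6875 -1.2     0.375 ] [0.71695428 0.44563859 0.41188401]
```

```bash
python3 -m handwheel '[[-1,0.011,0.002,0,0,0,0],[-1,0,0,0,0,0,0],[-1,0,0,0,0,0,0],[-1,0,0,0,0,0,0],[-1,0,0,0,0,0,0]]'
for i in 1 2 3 4 5 6 7 8 9 10 11 12 13 14 15 16; do python3 -m handwheel '[[-1,0,0,0,0,0,0]]' | egrep '^force' ; done > f.txt; python3 - <<'E'
import numpy as np
a=np.array([eval(l.split(':')[1]) for l in open('f.txt')]);print(a[:8].mean(0),a[8:].mean(0),a.std(0))
E
```

```text
clock: 38.17
tool_pos: [0.5533, 0.0628, 0.3626]
orientation: [-180.0, 0.0, -12.6]
force: [0.8, 0.1, 0.2]
opening: 0.0357
gripper_force: 29.9
[1.6    0.8875 0.525 ] [0.675  0.5625 0.1375] [0.77771701 0.5584577  0.57306059]
```

```bash
python3 -m handwheel '[[-0.17,0,0,0,0,0,0],[-0.14,0,0,0,0,0,0],[-0.1,0,0,0,0,0,0],[-0.05,0,0,0,0,0,0],[0,0,0,0,0,0,0]]'
python3 -m handwheel '[[0.1,0,0,0,0,0,0],[0.2,0,0,0,0,0,0],[0.3,0,0,0,0,0,0],[0.5,0,0,0,0,0,0],[0.7,0,0,0,0,0,0]]'
python3 -m handwheel '[[0.7,0,0,0,0,0,0],[0.7,0,0,0,0,0,0],[0.7,0,0,0,0,0,0],[0.7,0,0,0,0,0,0]]'
```

```text
clock: 40.8
tool_pos: [0.5533, 0.0627, 0.3626]
orientation: [180.0, 0.0, -12.6]
force: [-0.2, 0.4, 0.6]
opening: 0.0435
gripper_force: 0.0
clock: 41.42
tool_pos: [0.5533, 0.0628, 0.3626]
orientation: [180.0, 0.0, -12.6]
force: [0.2, -0.3, -0.6]
opening: 0.0701
gripper_force: 0.0
clock: 41.92
tool_pos: [0.5533, 0.0627, 0.3627]
orientation: [180.0, 0.0, -12.6]
force: [-0.8, -0.7, -0.1]
opening: 0.0745
gripper_force: 0.0
```

```bash
python3 -m handwheel '[[0.7,0,0,-0.2,0,0,0],[0.7,0,0,-0.5,0,0,0],[0.7,0,0,-0.7,0,0,0],[0.7,0,0,-0.8,0,0,0],[0.7,0,0,-0.8,0,0,0]]'
python3 -m handwheel '[[0.7,0,0,-0.8,0,0,0],[0.7,0,0,-0.8,0,0,0],[0.7,0,0,-0.5,0,0,0],[0.7,0,0,0,0,0,0],[0.7,0,0,0,0,0,0]]'
python3 - <<'E'
from h import *
import pickle,time
def blue(s,lim):
    c=s["color"].astype(int);m=(c[...,2]>c[...,0]+50)&(c[...,0]<60);m[:, :lim[0]]=0;m[:,lim[1]:]=0;m[:lim[2]]=0;m[lim[3]:]=0
    y,x=np.nonzero(m);return (x.mean(),y.mean(),x.min(),x.max(),y.min(),y.max(),m.sum()) if len(x) else None
P,o=pickle.load(open("p6.pkl","rb"))
print("before",blue(P["scene"],(185,225,150,200)))
for i in range(2):
    s=cam("scene");print("now",blue(s,(185,225,140,200)))
# expected head outline in the scene at pin z ~.1646
p=np.array([.5533,.0628,.1646]);yaw=np.radians(-12.6);X=np.array([np.cos(yaw),np.sin(yaw),0]);Y=np.array([np.sin(yaw),-np.cos(yaw),0])
q=[proj(s,p+a*X*.02+b*Y*.018+[0,0,h])[0] for a in(1,-1) for b in(1,-1) for h in(.012,.054)];q=np.array(q);print("exp",q.min(0),q.max(0))
w=cam("wrist");print("wrist",blue(w,(100,400,0,384)));print("exp head top wrist",proj(w,p+[0,0,.054]))
E
```

```text
clock: 42.55
tool_pos: [0.5533, 0.0627, 0.4394]
orientation: [-180.0, -0.1, -12.6]
force: [0.5, 0.0, -0.5]
opening: 0.075
gripper_force: 0.0
clock: 43.18
tool_pos: [0.5531, 0.0627, 0.4895]
orientation: [180.0, 0.1, -12.6]
force: [0.5, 0.6, -0.4]
opening: 0.0743
gripper_force: 0.0
before (np.float64(200.6625), np.float64(171.05), np.int64(197), np.int64(204), np.int64(164), np.int64(178), np.int64(80))
now (np.float64(204.72289156626505), np.float64(171.66265060240963), np.int64(198), np.int64(212), np.int64(163), np.int64(178), np.int64(166))
now (np.float64(204.66071428571428), np.float64(171.66666666666666), np.int64(198), np.int64(212), np.int64(163), np.int64(178), np.int64(168))
exp [195.29642646 161.59477133] [214.79039756 182.9575921 ]
wrist (np.float64(256.74766355140184), np.float64(188.53095794392524), np.int64(235), np.int64(280), np.int64(161), np.int64(215), np.int64(1712))
exp head top wrist [[257.33346436 192.47201185]]
```

```bash
python3 -c "
from plant import *
print(close_job())"
```

```text
the job is handed in; nothing more can be done
None
```

The homogeniser hangs by its pins in the fork with its shaft in the beaker. It did not move visibly after release, the gripper is clear, and I handed the job in at about 43 s; the hand-in returned no verdict.

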